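Reset the stage interlock with its two-button chord

ROBOT

A 7-joint arm with a two-finger parallel gripper is mounted at the origin on a cart in front of the work surface, level with it; the furniture and walls round the work are solid. World frame = base frame: x ahead of the robot, y to its left, z up, the work surface at z = 0. Lengths are in m, angles in rad, forces in N, time in s.
With the tool pointing down it reaches from about 0.35 to 0.9 m from the base axis. Payload 8.1 kg.
Tool frame: the origin (TCP) lies midway between the tips of the shut fingers; the grasp point (between the pads) lies arm.tcp_to_grasp behind it (arm.tcp_to_grasp is the distance from the TCP to the grasp point, in m); z points along the fingers, y is the line along which they close (so a half turn about z gives the same grasp; the last joint's range is limited). The gripper opens to 92 mm and grips with 3 to 60 N. Pads are 19 mm wide; open, the fingers measure 130 mm over their backs; the gripper's body (75 mm by 190 mm) begins 47 mm behind the grasp point.
Start: joints at [-1.35, 0.434, 0.025, 1.573, -0.012, 1.134, -0.075], TCP at [0.199, 0.593, 0.227] pointing down, gripper open.
Joint ranges: [-2.62, 2.62], [-0.44, 2.09], [-1.27, 1.32], [0.08, 2.57], [-1.32, 4.46], [0.12, 2], [-2.74, 2.74]. Speed limits (rad/s): [2.22, 2.22, 3.01, 3.01, 3.14, 3.14, 3.14].

INTERFACE

Orientations are given as a rotation vector (axis times angle).
In Python, from cell import observe, get_image, arm gives the robot as it stands. The module is installed in compiled form; this text tells all that it offers.
- The arm moves only by the tool drive_tool, never from a script. Its argument "steps" is a list of rows, each a list of 5 numbers: the closure, from 0 (fully open) to 1 (shut), then the shift along the world's x, y, z in mm, then the turn about the world's z in rad. In form: [[hand, x, y, z, roll], ...]. A call has 1 to 20 rows; each row shifts and turns the commanded pose from where the row before left it; what a row does not reach is not made up. A row lasts 1/12 s, in which the tool goes at most 41.7 mm and 7.16 degrees, less where a joint would pass 70% of its speed; a pose out of reach is approached as far as the arm can. A call with a gripper value outside its range is refused whole. The fingers move at their own pace and stop on an object; "grip_force" is the grip in N (left out, the last holds). Time passes only in rows, so rows that do not move let the fingers close. It gives the time, the measured TCP pose, the force, the opening and the grip force at its end, in the units of the state.
- observe(): the state, without advancing time (a new reading comes with each control period).
- get_image(name): name is "scene" or "top" or "wrist"; returns a dict with "image" (480x640x3 uint8, red, green, blue), "vfov" (degrees; the focal length in pixels is half the picture's height over the tangent of half this angle, whatever the lens; pixels are square), "cx", "cy" (the principal point, pixels), "k1" (the pictures are not rectified: a ray, as slopes to the right and down, at radius r is drawn at 1 + k1 r^2 times it, then the intrinsics apply), "xyz" and "attitude" of the camera in the world. Camera axes: x right, y down, z forward; pixel columns grow to the right and rows downward; lengths in m; the calibration is good to about 2 mm. A picture is of the moment at which its call begins. There is no depth.
- arm.sign_off(): hands the job in; it is judged then, once.
The state is a dict: "clock": time; "joints": joint angles; "dq": joint speeds; "joint_efforts": joint torques, N m; "position": TCP position; "ee_rot": TCP orientation; "force": force on the tool from outside, world axes, zero at the start; "ft_torque": the same for the moment, N m; "width": opening from 0.0 (shut) to 1.0 (fully open); "gripper_force": force on a finger pad.
Only numpy, scipy, OpenCV 4.12 (cv2) and the standard library are available. Lean on these libraries where they do the work, as an engineer would, in place of code of your own. Each camera call takes 0.05 s, during which the arm holds its last target. There are 200 camera calls.

TASK

Reset the interlock on the control box with the two green buttons: push its sliding guard fully back by the orange bar with your fingertips, then press both green buttons down together, one fingertip on each, hold them fully down for three seconds, and let both come up again. Leave the guard open. Use only touch, pick nothing up, and do not disturb the box with the blue buttons or the loose things around.

Things in the scene. Friction and masses are not known exactly. Their poses are not given: they have to be found in the camera images.
- reset_box: grey control box, 130 mm deep (x) by 140 mm wide (y), fixed to the desk; origin at the centre of its underside on the desk, x to its rear (where the guard opens to), y to its left, z up. Housing top 30 mm up; a green rail 8 mm wide runs along x at each side (y = -64 and +64 mm), up to 66 mm, and a cross bar to 64 mm joins them at the rear. The two green buttons are at x = -30 mm, y = +30 and -30 mm
- reset_guard (a joint): sliding guard of the green-button box: 0 = shut over the buttons, 0.060 (m) = fully back at its stop; slides to the box's +x (rear), stays where left, about 1.5 N of friction. Pale clear plate 4 mm thick, 56 to 60 mm above the desk, 55 mm deep, front edge in line with its push bar; shut it covers both buttons, fully back it leaves 35 mm free behind the button centres
- reset_push_face (a point): middle of the front face of the orange upright push bar on the green-button box's guard: 104 mm wide (y), 5 mm thick, 60 to 80 mm above the desk, face looking to the box's -x, at box x = -54.5 mm + guard joint value; a pale ramp falls away behind it
- reset_left_top (a point): centre of the top face of the left (box +y) green button: round cap 30 mm across, 52 mm above the desk when up, standing 12 mm out of a black collar 46 mm across; the two caps of a box are 60 mm apart centre to centre. Its frame is parallel to the box's
- reset_right_top (a point): centre of the top face of the right (box -y) green button: round cap 30 mm across, 52 mm above the desk when up, standing 12 mm out of a black collar 46 mm across; the two caps of a box are 60 mm apart centre to centre. Its frame is parallel to the box's
- reset_left (a joint): left green push button, press straight down: 0 = up, 0.008 (m) = fully down; sprung, 1.2 N to start it, rising to 4 N when fully down
- reset_right (a joint): right green push button, press straight down: 0 = up, 0.008 (m) = fully down; sprung, 1.2 N to start it, rising to 4 N when fully down
- jog_box: grey control box, 130 mm deep (x) by 140 mm wide (y), fixed to the desk; origin at the centre of its underside on the desk, x to its rear (where the guard opens to), y to its left, z up. Housing top 30 mm up; a blue rail 8 mm wide runs along x at each side (y = -64 and +64 mm), up to 66 mm, and a cross bar to 64 mm joins them at the rear. The two blue buttons are at x = -30 mm, y = +30 and -30 mm; otherwise the same as the green-button box; leave alone
- jog_left (a joint): left blue push button, press straight down: 0 = up, 0.008 (m) = fully down; sprung, 1.2 N to start it, rising to 4 N when fully down; leave alone
- jog_right (a joint): right blue push button, press straight down: 0 = up, 0.008 (m) = fully down; sprung, 1.2 N to start it, rising to 4 N when fully down; leave alone
- jog_push_face (a point): middle of the front face of the orange upright push bar on the blue-button box's guard: 104 mm wide (y), 5 mm thick, 60 to 80 mm above the desk, face looking to the box's -x, at box x = -54.5 mm + guard joint value; a pale ramp falls away behind it; leave alone
- solder_spool: loose white spool of solder with black flanges, 52 mm across, 34 mm high, standing between the boxes; origin at the centre of its underside
- spare_stepper: loose stepper motor, 42 x 42 mm, 60 mm high with its shaft up, behind the boxes; origin at the centre of its underside
- dropper_bottle: loose amber dropper bottle, 31 mm across, 93 mm high, behind the boxes; origin at the centre of its underside
- screw_tin: loose round pale tin, 50 mm across, 18 mm high, at the robot's right; origin at the centre of its underside
Things that resemble listed ones, but are neither listed nor needed, are in the scene too. There is more than one size of the dropper_bottle; the job needs the middle-sized.

How it is judged:
By the outcome, as a careful person would: the job done as asked, in the order asked, and still so for the second after the job is handed in, with the robot touching nothing.
It also fails if it takes over 48 s, if anything falls off the work surface, if the arm or the gripper's body presses on something with over 40 N, if the wrist force passes 120 N, or if a joint passes its speed limit or range.

## Working session

There is one attempt and no reset: what is moved stays moved. The work goes in short steps, Python scripts to look and compute and a tool call to move; the robot and the scene stay as the last step left them, time stands still between calls to the robot, and variables do not carry over. Pictures are saved under pics/ and viewed, at most 10 in all, crops included, and the job is handed in when it is done.

Besides the shell and the picture viewer there is one more tool, called after ">>>" as name(argument=value, ...) on one line, values as JSON. drive_tool: Moves the arm, as the interface text tells. Its arguments: {"type":"object","properties":{"steps":{"type":"array"},"grip_force":{"type":"number"}},"required":["steps"]}

```bash
mkdir -p pics; ls; cat > h.py <<'E'
import numpy as np, cv2
from scipy.spatial.transform import Rotation as R
from cell import observe, get_image, arm
def cam(n):
    d=get_image(n); im=d["image"]; h=im.shape[0]
    f=h/2/np.tan(np.radians(d["vfov"])/2)
    a=np.array(d["attitude"],float)
    M=a if a.shape==(3,3) else R.from_rotvec(a).as_matrix()
    return dict(im=im,f=f,M=M,o=np.array(d["xyz"]),c=(d["cx"],d["cy"]),k=d["k1"])
def ray(C,u,v):
    K=np.array([[C['f'],0,C['c'][0]],[0,C['f'],C['c'][1]],[0,0,1]])
    p=cv2.undistortPoints(np.array([[[u,v]]],float),K,np.array([C['k'],0,0,0,0.]))[0,0]
    return C['M']@np.array([p[0],p[1],1])
def onz(C,u,v,z):
    r=ray(C,u,v); return C['o']+r*(z-C['o'][2])/r[2]
def proj(C,P):
    q=C['M'].T@(np.array(P)-C['o']); s=q[:2]/q[2]; s=s*(1+C['k']*(s@s)); return s*C['f']+np.array(C['c'])
def two(C1,p1,C2,p2):
    a=ray(C1,*p1);b=ray(C2,*p2)
    t=np.linalg.lstsq(np.c_[a,-b],C2['o']-C1['o'],rcond=None)[0]
    A=C1['o']+a*t[0];B=C2['o']+b*t[1]; return (A+B)/2,np.linalg.norm(A-B)
E
python3 - <<'E'
from h import *
print(observe(),arm.tcp_to_grasp)
for n in("scene","top"):
    d=get_image(n); print(n,{k:v for k,v in d.items() if k!="image"})
    cv2.imwrite(f"pics/{n}0.png",d["image"][:,:,::-1])
E
```

```text
pics
{'clock': 0.0, 'joints': array([-1.3495793 ,  0.43524401,  0.02497476,  1.57408332, -0.0116001 ,
        1.1340052 , -0.07508578]), 'dq': array([ 1.02514315e-03, -3.38432725e-05,  1.30239627e-03,  1.02024373e-03,
        1.66213340e-03, -1.04922341e-03, -1.31466969e-03]), 'joint_efforts': array([ 5.55542488e-05, -6.67851877e+01,  9.84715931e-01, -3.14457715e+01,
       -6.06037932e-02,  4.29765531e-02,  1.59887340e-04]), 'position': array([0.19876043, 0.59201647, 0.22593727]), 'ee_rot': array([-5.06501452e-01, -3.10037882e+00,  2.49889430e-03]), 'force': array([-0.4436325 , -0.78177398,  0.32102747]), 'ft_torque': array([-0.03164166, -0.00600103, -0.02233559]), 'gripper_force': 0.0, 'width': 0.9983339553238907} 0.0188
scene {'vfov': 48.20986205819299, 'cx': 317.8725422466724, 'cy': 239.5734630472226, 'k1': -0.07109184797204493, 'xyz': array([-0.00864073, -1.05586424,  0.67845735]), 'attitude': array([-1.9959967 ,  0.53412054, -0.34198908])}
top {'vfov': 46.40146381241913, 'cx': 315.35300696480573, 'cy': 241.13620484522067, 'k1': 0.021270771612099015, 'xyz': array([ 0.44236623, -0.08373426,  1.31007082]), 'attitude': array([-2.17936703,  2.15879296, -0.10738671])}
```

View pics/scene0.png

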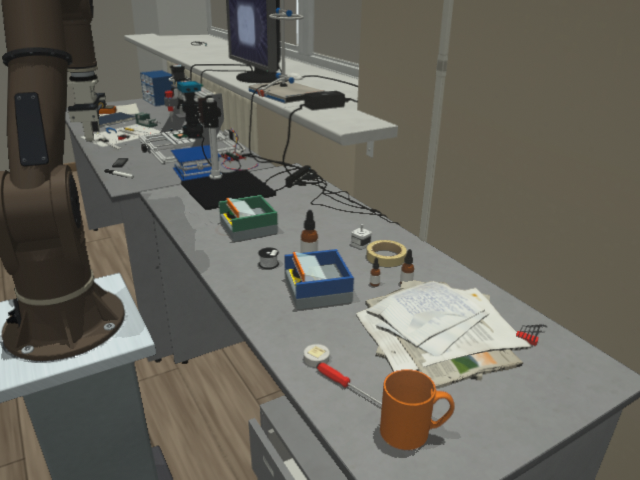

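View pics/top0.png

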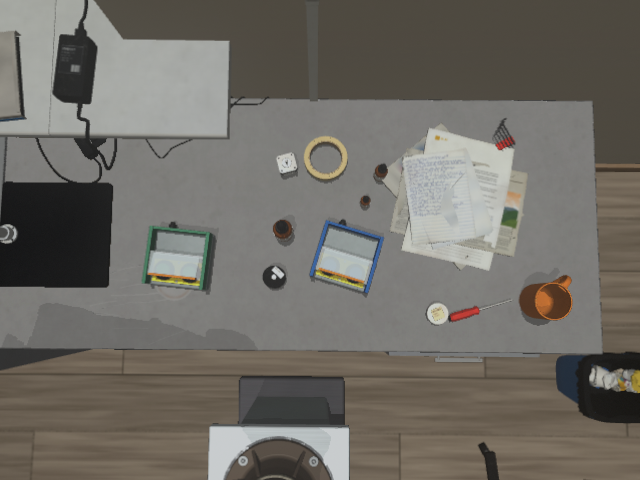

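The scene view shows the green box at about (248,216), the blue one at (320,277), with the spool between them. In the top view the green box is at (179,258), with the orange bar near its front (row ~283). I'll measure the green box from both views.

```bash
python3 - <<'E'
from h import *
T=cam("top");S=cam("scene")
def masks(C):
    h=cv2.cvtColor(C['im'],cv2.COLOR_RGB2HSV)
    g=cv2.inRange(h,(45,60,30),(90,255,255)); o=cv2.inRange(h,(4,150,120),(17,255,255)); return g,o
def box(C,r):
    x0,y0,x1,y1=r; g,o=masks(C)
    out=[]
    for m in(g,o):
        w=np.zeros_like(m); w[y0:y1,x0:x1]=m[y0:y1,x0:x1]
        p=cv2.findNonZero(w); out.append((len(p),cv2.boxPoints(cv2.minAreaRect(p)),p[:,0].mean(0)))
    return out
for n,C,r in(("top",T,(130,215,225,300)),("scene",S,(210,190,285,245))):
    for nm,q,z in zip("go",box(C,r),(.066,.08)):
        print(n,nm,q[0],q[2]); 
        for p in q[1]: print("  ",p.round(1),onz(C,*p,z).round(4))
a=cv2.resize(T['im'][215:305,130:230],None,fx=4,fy=4,interpolation=cv2.INTER_CUBIC)
b=cv2.resize(S['im'][185:245,205:290],None,fx=4.7,fy=4.7,interpolation=cv2.INTER_CUBIC)
H=max(a.shape[0],b.shape[0]);c=np.zeros((H,800,3),np.uint8);c[:a.shape[0],:400]=a;b=b[:, :400];c[:b.shape[0],400:400+b.shape[1]]=b
cv2.imwrite("pics/crop1.png",c[:,:,::-1])
E
```

```text
top g 566 [176.64134276 249.61484099]
   [141.5 281.9] [0.4734 0.3026 0.066 ]
   [148.7 224.5] [0.6017 0.2918 0.066 ]
   [209.5 232.1] [0.5859 0.1556 0.066 ]
   [202.3 289.5] [0.4578 0.1678 0.066 ]
top o 90 [171.38888889 275.96666667]
   [148.8 274.4] [0.4896 0.2829 0.08  ]
   [149.  272.6] [0.4937 0.2826 0.08  ]
   [194.2 277.6] [0.4836 0.1836 0.08  ]
   [194.  279.4] [0.4795 0.1839 0.08  ]
scene g 1032 [251.60174419 213.69282946]
   [217.6 200.7] [0.4668 0.3097 0.066 ]
   [272.6 191.6] [0.6358 0.2956 0.066 ]
   [278. 224.] [0.5497 0.0875 0.066 ]
   [223.  233.2] [0.4039 0.1071 0.066 ]
scene o 39 [232.33333333 206.23076923]
   [224.4 200. ] [0.4747 0.2741 0.08  ]
   [227.3 197.8] [0.4877 0.2851 0.08  ]
   [239.8 213.8] [0.4757 0.1665 0.08  ]
   [236.9 216.1] [0.4637 0.1572 0.08  ]
```

View pics/crop1.png

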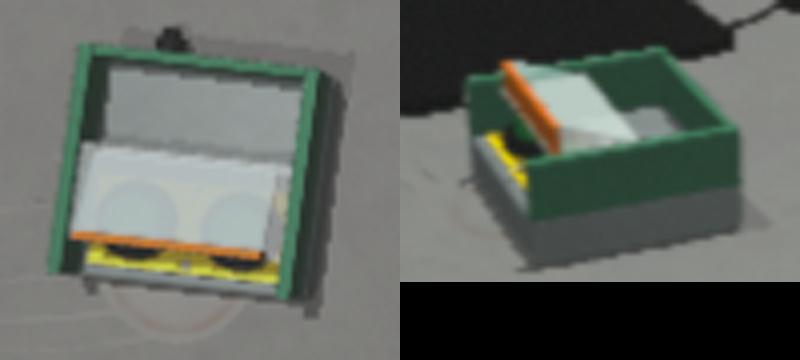

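The crop shows rails with the guard shut or nearly so: orange bar at the front, caps seen through the plate, and yaw of about -0.1 rad. Next I move above the box front and take the wrist view.

>>> drive_tool(steps=[[0.52, 14, -20, 0, 0.0125], [0.52, 14, -20, 0, 0.0125], [0.52, 14, -20, 0, 0.0125], [0.52, 14, -20, 0, 0.0125], [0.52, 14, -20, 0, 0.0125], [0.52, 14, -20, 0, 0.0125], [0.52, 14, -20, 0, 0.0125], [0.52, 14, -20, 0, 0.0125], [0.52, 14, -20, 0, 0.0125], [0.52, 14, -20, 0, 0.0125], [0.52, 14, -20, 0, 0.0125], [0.52, 14, -20, 0, 0.0125], [0.52, 14, -20, 0, 0.0125], [0.52, 14, -20, 0, 0.0125], [0.52, 14, -20, 0, 0.0125], [0.52, 14, -20, 0, 0.0125], [0.52, 14, -20, 0, 0.0125], [0.52, 14, -20, 0, 0.0125], [0.52, 0, 0, 0, 0], [0.52, 0, 0, 0, 0]])

```text
clock: 1.87
position: [0.4515, 0.2312, 0.2267]
ee_rot: [0.16, 3.137, -0.0]
force: [-0.8, 0.5, 0.1]
width: 0.48
gripper_force: 0.0
```

```bash
python3 - <<'E'
from h import *
W=cam("wrist");print(W['o'],W['M'].round(3),W['f'],observe()['width'])
cv2.imwrite("pics/w1.png",W['im'][:,:,::-1])
import pickle;pickle.dump(W,open("w1.pkl","wb"))
E
```

```text
[0.37184813 0.23912107 0.38573155] [[ 0.102  0.951  0.291]
 [ 0.995 -0.097 -0.03 ]
 [-0.     0.293 -0.956]] 357.67231775936597 0.48111419251835946
```

View pics/w1.png

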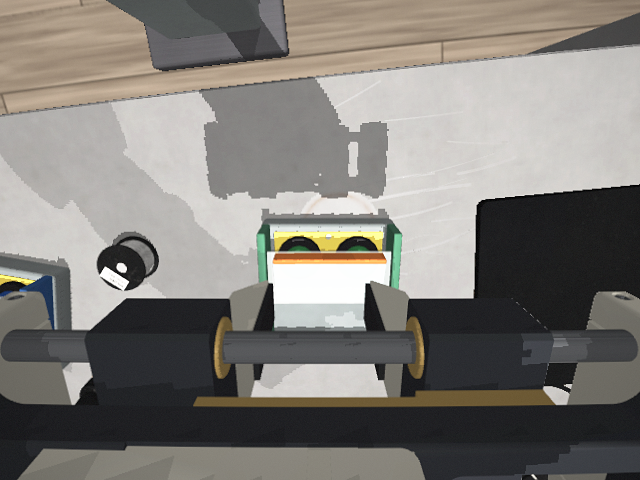

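The wrist view has the box front at rows 212-260, the orange bar from (272,257) to (391,257), and the fingers at rows ~290-380. The box lies nearly square to the tool. Next I measure the bar ends and rail front ends across the top and wrist views.

```bash
python3 - <<'E'
from h import *
import pickle
W=pickle.load(open("w1.pkl","rb"));T=cam("top")
def m(C,lo,hi,r):
    h=cv2.cvtColor(C['im'],cv2.COLOR_RGB2HSV);k=cv2.inRange(h,lo,hi);w=np.zeros_like(k);x0,y0,x1,y1=r;w[y0:y1,x0:x1]=k[y0:y1,x0:x1];return w
def ends(w):
    p=cv2.findNonZero(w)[:,0].astype(float);x=p[:,0]
    return [(s,p[abs(x-e)<4].mean(0)) for s,e in(("min",x.min()),("max",x.max()))],x.min(),x.max(),p
ow=ends(m(W,(4,130,90),(17,255,255),(250,240,410,275)));ot=ends(m(T,(4,130,90),(17,255,255),(130,215,225,300)))
for e in(ow,ot): print(e[1],e[2],e[0])
# top: small x = +y(left); wrist: large x = left
L=two(T,(ot[1],ot[0][0][1][1]),W,(ow[2]+1,ow[0][1][1][1]));Rr=two(T,(ot[2]+1,ot[0][1][1][1]),W,(ow[1],ow[0][0][1][1]))
print("bar ends",L,Rr,np.linalg.norm(L[0]-Rr[0]))
g=m(W,(45,60,30),(90,255,255),(245,205,410,300))
for u0,u1 in((245,275),(382,410)):
    p=cv2.findNonZero(g[:,u0:u1])[:,0]+[u0,0]; v=p[:,1].min()
    q=p[p[:,1]<v+2]; print("rail",u0,v,q[:,0].min(),q[:,0].max(), onz(W,q[:,0].mean(),v,.066).round(4))
im=cv2.resize(W['im'][200:290,245:415],None,fx=4.7,fy=4.7,interpolation=cv2.INTER_NEAREST)
cv2.imwrite("pics/w1c.png",im[:,:,::-1])
# black collars/caps
E
```

```text
273.0 385.0 [('min', array([274.92, 259.16])), ('max', array([383.08333333, 258.25      ]))]
173.0 195.0 [('min', array([174.71428571, 276.42857143])), ('max', array([193.8, 278.4]))]
bar ends (array([0.49440736, 0.26820423, 0.03865726]), np.float64(0.05546494546106709)) (array([0.48301859, 0.18323764, 0.06553094]), np.float64(0.0018601091790822258)) 0.08983996498244116
rail 245 224 262 268 [0.4487 0.1813 0.066 ]
rail 382 224 387 394 [0.4605 0.2967 0.066 ]
```

View pics/w1c.png

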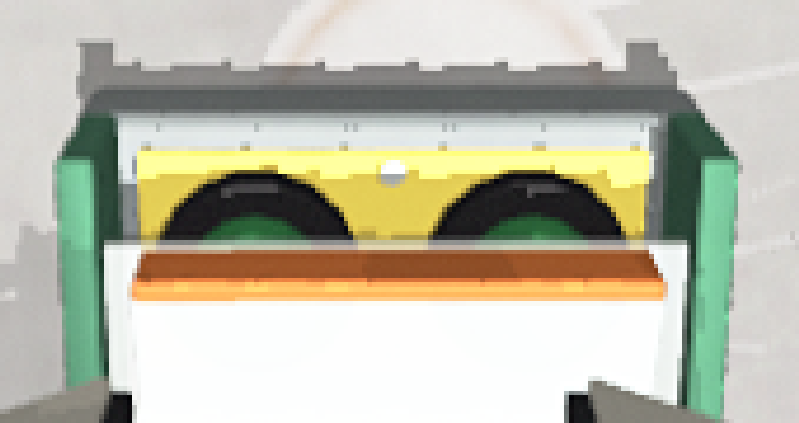

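The crop shows the bar's top-front edge along crop row 279 (u 273.3 to 386.7, v 259.4). The rail tops start at crop row 159, outer corners u 256.7 and 402. The arm now hides part of the top view, so I pair with the first top picture.

```bash
python3 - <<'E'
from h import *
import pickle
W=pickle.load(open("w1.pkl","rb"));T=cam("top")
f=lambda a:np.round(a,4)
A=onz(W,273.3,259.4,.08);B=onz(W,386.7,259.4,.08);print("bar top front",f(A),f(B),f((A+B)/2),f(np.linalg.norm(A-B)),"yaw",np.arctan2(-(B-A)[0],(B-A)[1]))
A2=onz(W,273.3,263.4,.08);print("rear",f(A2),"lower",f(onz(W,330,252.8,.060)),f(onz(W,330,259.4,.080)))
C=onz(W,256.7,233.6,.066);D=onz(W,402,234,.066);E=(C+D)/2;print("rail fronts outer",f(C),f(D),f(E),f(np.linalg.norm(C-D)),"yaw",np.arctan2(-(D-C)[0],(D-C)[1]))
# two view heights: first top picture corners
print("bar R",two(T,(195,279),W,(273.3,261.4)),"bar L",two(T,(148.5,273.5),W,(386.7,261.4)))
print("rail FR",two(T,(202.3,289.5),W,(256.7,233.6)),"FL",two(T,(141.5,282.5),W,(402,234)))
y=-.1;ax=np.array([np.cos(y),np.sin(y),0]);print("centre from rails",E+.065*ax,"from bar",(A+B)/2+.0545*ax)
# collar
for u,v in((257/4.7+245,171/4.7+200),(533/4.7+245,171/4.7+200)): print("collar front",f(onz(W,u,v,.04)))
E
```

```text
bar top front [0.479  0.1865 0.08  ] [0.4895 0.2892 0.08  ] [0.4842 0.2378 0.08  ] 0.1032 yaw -0.1017414751939255
rear [0.4828 0.186  0.08  ] lower [0.4848 0.2384 0.06  ] [0.4842 0.2378 0.08  ]
rail fronts outer [0.457  0.1723 0.066 ] [0.4711 0.3068 0.066 ] [0.4641 0.2395 0.066 ] 0.1353 yaw -0.104519321960659
bar R (array([0.48193291, 0.18415934, 0.07344531]), np.float64(0.003207682574382426)) bar L (array([0.49272266, 0.28786216, 0.07388437]), np.float64(0.004675127426320782))
rail FR (array([0.45868656, 0.1700492 , 0.05717571]), np.float64(0.0015713312984657795)) FL (array([0.47293522, 0.30681383, 0.05793161]), np.float64(0.003512109957236131))
centre from rails [0.52875492 0.23305451 0.066     ] from bar [0.53844569 0.23240219 0.08      ]
collar front [0.4712 0.2095 0.04  ]
collar front [0.4773 0.2684 0.04  ]
```

The bar stands about 10 mm back from shut. Box centre is about (0.528, 0.233) with yaw -0.102, and the bar width of 103 mm and rail width of 135 mm check. I descend in front of the bar, then push.

>>> drive_tool(steps=[[0.52, 5, 9, 0, 0], [0.52, 0, 0, -20, 0], [0.52, 0, 0, -20, 0], [0.52, 0, 0, -20, 0], [0.52, 0, 0, -20, 0], [0.52, 0, 0, -20, 0], [0.52, 0, 0, -20, 0], [0.52, 0, 0, -20, 0], [0.52, 0, 0, -10, 0], [0.52, 0, 0, -9, 0], [0.52, 0, 0, 0, 0], [0.52, 0, 0, 0, 0]])

```text
clock: 3.02
position: [0.456, 0.242, 0.0679]
ee_rot: [-0.154, -3.138, -0.0]
force: [-0.1, 0.2, 0.8]
width: 0.48
gripper_force: 0.0
```

>>> drive_tool(steps=[[0.52, 5, -0.5, 0, 0], [0.52, 5, -0.5, 0, 0], [0.52, 5, -0.5, 0, 0], [0.52, 5, -0.5, 0, 0], [0.52, 5, -0.5, 0, 0], [0.52, 5, -0.5, 0, 0], [0.52, 5, -0.5, 0, 0], [0.52, 5, -0.5, 0, 0], [0.52, 5, -0.5, 0, 0], [0.52, 5, -0.5, 0, 0]])

```text
clock: 3.85
position: [0.5063, 0.2364, 0.0677]
ee_rot: [-0.155, -3.138, 0.0]
force: [-2.5, 1.0, 0.8]
width: 0.483
gripper_force: 0.9
```

>>> drive_tool(steps=[[0.52, 5, -0.5, 0, 0], [0.52, 5, -0.5, 0, 0], [0.52, 4, -0.4, 0, 0], [0.52, 2, -0.2, 0, 0], [0.52, 0, 0, 0, 0]])

```text
clock: 4.27
position: [0.5226, 0.2348, 0.0677]
ee_rot: [0.156, 3.137, 0.0]
force: [0.3, 0.4, -0.3]
width: 0.484
gripper_force: 0.0
```

>>> drive_tool(steps=[[0.52, 1.5, -0.15, 0, 0], [0.52, 1.5, -0.15, 0, 0], [0.52, 1.5, -0.15, 0, 0], [0.52, 1, -0.1, 0, 0]])

```text
clock: 4.6
position: [0.5235, 0.2346, 0.0673]
ee_rot: [-0.153, -3.131, 0.002]
force: [-15.4, 0.6, 9.4]
width: 0.483
gripper_force: 7.8
```

The guard is at its stop: -15 N, and the bar position agrees with box x = +5.5 mm. I back off over the buttons and look.

>>> drive_tool(steps=[[0.52, -8, 0.5, 0, 0], [0.52, -9, 0.5, 0, 0], [0.52, -9, 0.5, 0, 0], [0.52, 0, 0, 0, 0], [0.52, 0, 0, 0, 0]])

```text
clock: 5.02
position: [0.501, 0.236, 0.0679]
ee_rot: [0.154, 3.137, 0.0]
force: [0.1, -0.1, -0.1]
width: 0.483
gripper_force: 0.0
```

```bash
python3 - <<'E'
from h import *
W=cam("wrist");print(W['o'],observe()['position'])
im=cv2.resize(W['im'][200:350,215:425],None,fx=3.8,fy=3.8,interpolation=cv2.INTER_NEAREST)
cv2.imwrite("pics/w2c.png",im[:,:,::-1])
import pickle;pickle.dump(W,open("w2.pkl","wb"))
E
```

```text
[0.421282   0.24359956 0.22696147] [0.50161764 0.2360071  0.06798811]
```

View pics/w2c.png

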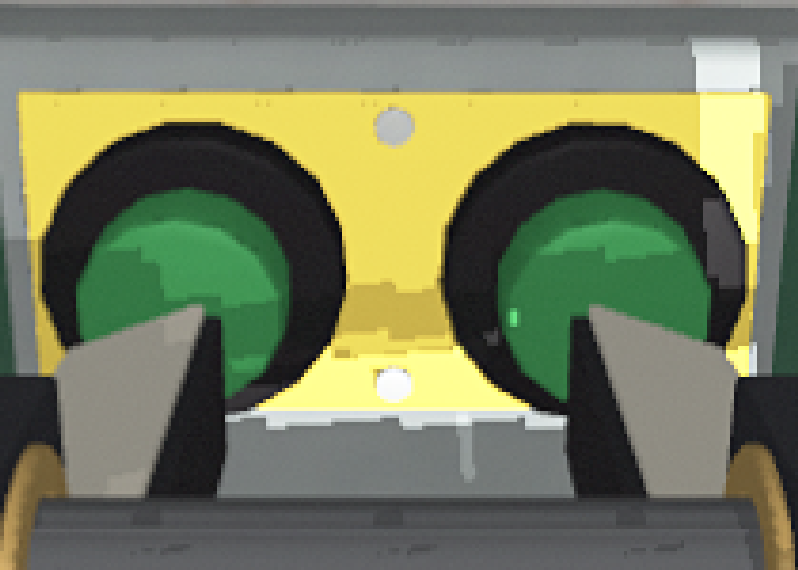

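The guard is clear of the caps, and both fingertips are over them (tips at crop (205,310) and (590,310), cap centres near u 183 and 604). I check the cap positions and then widen the fingers slightly.

```bash
python3 - <<'E'
from h import *
import pickle
W=pickle.load(open("w2.pkl","rb"))
p=lambda u,v,z:onz(W,215+u/3.8,200+v/3.8,z).round(4)
c=np.array([.5275,.233,0]);y=-.102;ax=np.array([np.cos(y),np.sin(y),0]);ay=np.array([-ax[1],ax[0],0])
for n,u,v,z in(("capR front",183,222,.052),("capL front",604,222,.052),("colR front",192,122,.04),("colL front",594,122,.04),("tipR",205,310,.068),("tipL",590,310,.068)):
    q=p(u,v,z);d=q-c;print(n,q,"box",round(d@ax*1e3,1),round(d@ay*1e3,1))
d=observe()['position']-c;print("tcp",d@ax,d@ay)
E
```

```text
capR front [0.4817 0.2086 0.052 ] box -43.1 -28.9
capL front [0.4874 0.266  0.052 ] box -43.3 28.7
colR front [0.4709 0.2097 0.04  ] box -53.9 -28.9
colL front [0.4766 0.2669 0.04  ] box -54.1 28.5
tipR [0.4882 0.2129 0.068 ] box -37.0 -24.0
tipL [0.493  0.2616 0.068 ] box -37.2 24.9
tcp -0.026054033744070813 0.00035604492170590373
```

>>> drive_tool(steps=[[0.45, -3, 0, 0, 0], [0.45, 0, 0, 0, 0], [0.45, 0, 0, 0, 0], [0.45, 0, 0, -5, 0], [0.45, 0, 0, -5, 0], [0.45, 0, 0, -3, 0], [0.45, 0, 0, -3, 0], [0.45, 0, 0, -2, 0], [0.45, 0, 0, -2, 0], [0.45, 0, 0, -2, 0], [0.45, 0, 0, 0, 0], [0.45, 0, 0, 0, 0]])

```text
clock: 6.07
position: [0.4982, 0.2357, 0.0458]
ee_rot: [-0.155, -3.137, 0.0]
force: [-2.3, -1.7, 6.5]
width: 0.55
gripper_force: 3.3
```

>>> drive_tool(steps=[[0.45, 0, 0, -1, 0], [0.45, 0, 0, -1, 0], [0.45, 0, 0, -1, 0], [0.45, 0, 0, 0, 0]])

```text
clock: 6.4
position: [0.4983, 0.2357, 0.0441]
ee_rot: [-0.156, -3.138, -0.0]
force: [-6.9, -3.3, 21.5]
width: 0.55
gripper_force: 10.8
```

>>> drive_tool(steps=[[0.45, 0, 0, -0.6, 0], [0.45, 0, 0, 0, 0]])

```text
clock: 6.57
position: [0.4983, 0.2357, 0.044]
ee_rot: [0.156, 3.138, 0.001]
force: [-8.9, -4.3, 28.2]
width: 0.547
gripper_force: 14.2
```

```bash
python3 - <<'E'
from h import *
o=observe();print(o['force'],o['ft_torque'],o['position'],o['ee_rot'])
W=cam("wrist")
im=cv2.resize(W['im'][200:350,215:425],None,fx=3.8,fy=3.8,interpolation=cv2.INTER_NEAREST)
cv2.imwrite("pics/w3c.png",im[:,:,::-1])
E
```

```text
[-8.87569371 -4.32060792 28.15749594] [-0.95662094  1.99317108  0.02387212] [0.49830766 0.23572978 0.04402261] [1.55760737e-01 3.13762180e+00 8.59343151e-04]
```

View pics/w3c.png

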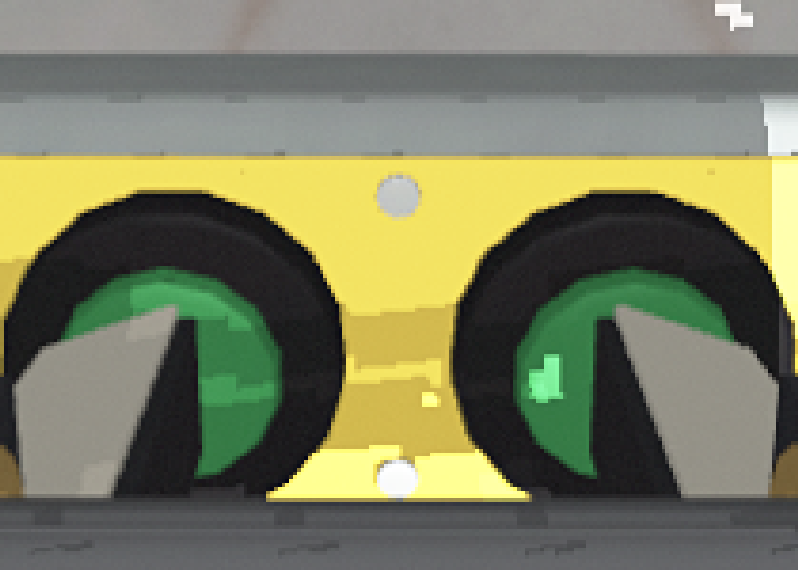

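Both caps are equally down (rims at crop row ~270, 4 mm proud of the collars). The moment is balanced and the tips are well on the caps. I hold.

>>> drive_tool(steps=[[0.45, 0, 0, 0, 0], [0.45, 0, 0, 0, 0], [0.45, 0, 0, 0, 0], [0.45, 0, 0, 0, 0], [0.45, 0, 0, 0, 0], [0.45, 0, 0, 0, 0], [0.45, 0, 0, 0, 0], [0.45, 0, 0, 0, 0], [0.45, 0, 0, 0, 0], [0.45, 0, 0, 0, 0], [0.45, 0, 0, 0, 0], [0.45, 0, 0, 0, 0], [0.45, 0, 0, 0, 0], [0.45, 0, 0, 0, 0], [0.45, 0, 0, 0, 0], [0.45, 0, 0, 0, 0], [0.45, 0, 0, 0, 0], [0.45, 0, 0, 0, 0], [0.45, 0, 0, 0, 0], [0.45, 0, 0, 0, 0]])

```text
clock: 8.28
position: [0.4983, 0.2357, 0.044]
ee_rot: [0.156, 3.138, 0.001]
force: [-9.4, -4.9, 28.5]
width: 0.551
gripper_force: 14.3
```

>>> drive_tool(steps=[[0.45, 0, 0, 0, 0], [0.45, 0, 0, 0, 0], [0.45, 0, 0, 0, 0], [0.45, 0, 0, 0, 0], [0.45, 0, 0, 0, 0], [0.45, 0, 0, 0, 0], [0.45, 0, 0, 0, 0], [0.45, 0, 0, 0, 0], [0.45, 0, 0, 0, 0], [0.45, 0, 0, 0, 0], [0.45, 0, 0, 0, 0], [0.45, 0, 0, 0, 0], [0.45, 0, 0, 0, 0], [0.45, 0, 0, 0, 0], [0.45, 0, 0, 0, 0], [0.45, 0, 0, 0, 0], [0.45, 0, 0, 0, 0], [0.45, 0, 0, 0, 0], [0.45, 0, 0, 0, 0], [0.45, 0, 0, 0, 0]])

```text
clock: 9.95
position: [0.4983, 0.2357, 0.044]
ee_rot: [0.156, 3.138, 0.001]
force: [-9.7, -4.4, 27.9]
width: 0.55
gripper_force: 14.3
```

>>> drive_tool(steps=[[0.45, 0, 0, 0, 0], [0.45, 0, 0, 0, 0], [0.45, 0, 0, 10, 0], [0.45, -1, 0, 15, 0], [0.45, -5, 0, 20, 0], [0.45, -5, 0, 25, 0], [0.45, -5, 0, 30, 0], [0.45, -5, 0, 30, 0], [0.45, -5, 0, 30, 0], [0.45, 0, 0, 0, 0], [0.45, 0, 0, 0, 0], [0.45, 0, 0, 0, 0]])

```text
clock: 10.95
position: [0.4722, 0.2358, 0.2016]
ee_rot: [-0.155, -3.138, 0.0]
force: [0.6, -0.2, 0.1]
width: 0.553
gripper_force: 0.0
```

```bash
python3 - <<'E'
from h import *
W=cam("wrist");S=cam("scene")
a=cv2.resize(W['im'][190:310,230:430],None,fx=2,fy=2);b=cv2.resize(S['im'][185:305,205:385],(400,267))
c=np.zeros((267,800,3),np.uint8);c[:240,:400]=a;c[:,400:]=b
cv2.imwrite("pics/end.png",c[:,:,::-1])
E
```

```text
(no output)
```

View pics/end.png

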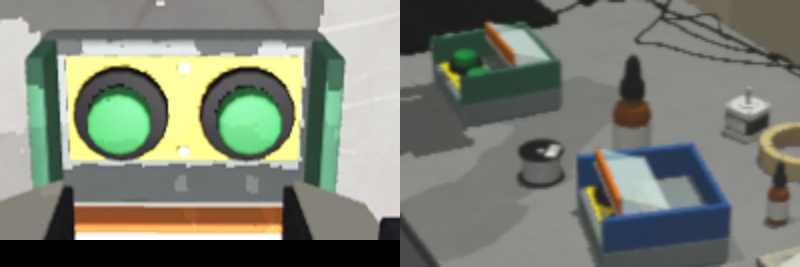

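The guard is back with its bar behind the caps, both caps are up and lit, and the blue box and loose things look undisturbed. I hand the job in.

```bash
python3 -c "
from cell import arm
print(arm.sign_off())"
```

```text
the job is handed in; nothing more can be done
None
```

I pushed the guard to its stop, held both green buttons fully down together for about 3.5 s, and released them. The guard was left open with the arm clear, and the job was handed in at about 11 s.

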